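Put the test cells away in the push-to-open drawer

TASK

The test run is over: put every test cell away in the cabinet's hidden drawer. Press the latch plate so that the drawer springs fully open, slide each cell out from under the dock's retaining strips and stand it flat and upright in a drawer bay of its own, then push the drawer shut until it latches and let go. Leave the other things on the bench where they are.

Things in the scene. Friction and masses are not known exactly. Their poses are not given: they have to be found in the camera images.
- cabinet: low white storage cabinet fixed to the bench, 180 mm deep (x), 316 mm wide (y), top 103 mm above the bench; origin at the centre of its underside, +x to its back, drawer front faces -x. The top's front edge is at x = -90 mm. Two low boxes on the top's rear half (x from 30 mm on) reach 133 mm above the bench.
- latch (a joint): travel of the push-to-open latch plate on the cabinet's top, m: 0 up, 0.010 pressed right in. It springs back by itself (2 N at first, 6 N when fully in). Press it fully in: the drawer is let go between 4 and 9 mm.
- latch_top (a point): centre of the latch plate's top face: a grey plate 34 x 44 mm standing 12 mm proud of the cabinet's top, on its centre line, 62 mm in front of the cabinet's origin; pressed straight down
- drawer (a joint): how far the drawer is out, m: about 0.001 shut, 0.125 fully out. No handle. When the latch is pressed a 4 N spring drives it fully out in about 2 s. To shut: push its front slowly (6 to 12 N, more at the click) until it stops 6 mm past shut (about -0.006); the latch clicks in, it comes back to shut and stays. Not pushed that far, it springs out again.
- drawer_floor (a point): centre of the drawer's inner floor (10 mm above the bench), moves with the drawer; axes as the cabinet's, -x the way it opens. Three dividers along x, 4 mm thick, 22 mm high, make four bays of 118 (x) x 62 (y) mm, centres at x = 0, y = -99, -33, 33, 99 mm. Side and rear walls 34 mm high. Fully out, the bays are open from above; shut, they are under the cabinet's top (85 mm clear height).
- drawer_front (a point): point on the outer face of the drawer's flat grey front panel (300 mm wide, from 6 to 98 mm above the bench), at mid-width, 55 mm above the bench; axes as the cabinet's. Shut, it stands 14 mm in front of the cabinet's own front edge.
- dock: test dock fixed to the bench: four lanes, 60 mm wide, x from -55 to 55 mm, centres at y = -105, -35, 35, 105 mm, walled at the back (+x), open at the front (-x). Origin: centre, bench level. Steel strips 22 to 26 mm above the bench overhang each lane's sides, leaving a 24 mm slot open at the front: a cell must slide to -x until its origin is past x = -100 mm before it can be lifted.
- cell1: test cell (may be absent): flat black and steel base 90 (x) x 46 (y) x 18 mm high, with an upright grey grip block on its middle, 32 (x) x 14 (y) mm, its top 75 mm above the underside; 0.2 to 0.45 kg, mostly in the base. Origin: centre of the underside. Starts flat on the bench in a dock lane, its x along the dock's. Grips stand 66 to 70 mm apart: open the gripper only part way.
- cell2: test cell (may be absent): flat black and steel base 90 (x) x 46 (y) x 18 mm high, with an upright grey grip block on its middle, 32 (x) x 14 (y) mm, its top 75 mm above the underside; 0.2 to 0.45 kg, mostly in the base. Origin: centre of the underside. Starts flat on the bench in a dock lane, its x along the dock's. Grips stand 66 to 70 mm apart: open the gripper only part way.
- cell3: test cell (may be absent): flat black and steel base 90 (x) x 46 (y) x 18 mm high, with an upright grey grip block on its middle, 32 (x) x 14 (y) mm, its top 75 mm above the underside; 0.2 to 0.45 kg, mostly in the base. Origin: centre of the underside. Starts flat on the bench in a dock lane, its x along the dock's. Grips stand 66 to 70 mm apart: open the gripper only part way.
- cell4: test cell (may be absent): flat black and steel base 90 (x) x 46 (y) x 18 mm high, with an upright grey grip block on its middle, 32 (x) x 14 (y) mm, its top 75 mm above the underside; 0.2 to 0.45 kg, mostly in the base. Origin: centre of the underside. Starts flat on the bench in a dock lane, its x along the dock's. Grips stand 66 to 70 mm apart: open the gripper only part way.
- reagent_bottle: bystander, to be left alone: amber bottle with orange cap, 72 mm across, 130 mm tall; origin at the centre of its underside
- wash_bottle: bystander, to be left alone: white plastic bottle, 66 mm across, 160 mm tall; origin at the centre of its underside
- beaker: bystander, to be left alone: clear open beaker, 70 mm across, 85 mm tall; origin at the centre of its underside
- sample_jar: bystander, to be left alone: clear jar, 56 mm across, 60 mm tall; origin at the centre of its underside
- wrench: bystander, to be left alone: steel wrench 160 mm long, lying flat; origin at the centre of its underside
- parts_tray: bystander, to be left alone: grey open tray, 120 x 90 x 30 mm; origin at the centre of its underside
There are look-alikes about, which are no part of the job. Leave any blue look-alike of the cell3 alone.

How it is judged:
By the outcome, as a careful person would: the job done as asked, in the order asked, and still so for the second after the job is handed in, with the robot touching nothing.
Of cell1, cell2, cell3, cell4 only 2 to 4 are there at a start; the rules pass over those that are not, and their reading is None.
At some moment in a run one of cell1, cell2, cell3, cell4 may be knocked a few centimetres aside while the robot is not near it.
It also fails if it takes over 210 s, if anything falls off the work surface, if the arm or the gripper's body presses on something with over 40 N, if the wrist force passes 120 N, or if a joint passes its speed limit or range.

ROBOT

A 6-joint arm with a two-finger parallel gripper is mounted at the origin on the work surface. World frame = base frame: x ahead of the robot, y to its left, z up, the work surface at z = 0. Lengths are in mm, angles in rad, forces in N, time in s.
With the tool pointing down it reaches from about 350 to 875 mm from the base axis. Payload 4.2 kg.
Tool frame: the origin (TCP) lies at the very end of the fingers, on their centre line; the grasp point (between the pads) lies 19 mm behind it; z points along the fingers, y is the direction in which the jaws open and shut (so a half turn about z gives the same grasp; the last joint's range is limited). The gripper opens to 85 mm and grips with 20 to 120 N. Pads are 22 mm wide; open, the fingers measure 114 mm over their backs; the gripper's body (76 mm by 85 mm) begins 54 mm behind the grasp point. The pads swing forward as they close: fully open they stand 13 mm farther back than shut.
Start: joints at [1.43, 0.385, 0.008, 0, -1.194, -0.259], TCP at [243.238, 575.703, 231.312] pointing down, gripper open.
Joint ranges: [-3.14, 3.14], [-1.21, 2.06], [-1.07, 1.41], [-3.16, 2.05], [-2.99, -0.16], [-3.1, 3.1]. Speed limits (rad/s): [2.79, 2.79, 3.14, 3.14, 3.14, 3.14].

INTERFACE

Orientations are given as a unit quaternion [x, y, z, w].
In Python, from bench import arm, optics, job gives the robot as it stands.
- The arm moves only by the tool send_rows, never from a script. Its argument "steps" is a list that holds one entry, the list of rows, each a list of 5 numbers: the shift along the tool's x, y, z in cm, then the turn about the tool's z in rad, then the opening, from 0 (shut) to 1 (fully open). A call has 1 to 10 rows; each row shifts and turns the pose as measured when the row begins, along the tool's axes as they then stand; what a row does not reach is not made up. A row lasts 1/12 s, in which the tool goes at most 41.7 mm and 7.16 degrees, less where a joint would pass 70% of its speed; a pose out of reach is approached as far as the arm can. A call with a gripper value outside its range is refused whole. The fingers move at their own pace and stop on an object; the grip force is fixed at half the most. Time passes only in rows, so rows that do not move let the fingers close. It gives the time, the measured TCP pose, the force and the opening at its end, in the units of the state.
- arm.read_state(): the state, without advancing time (a new reading comes with each control period).
- optics.get_image(name): name is "side" or "top" or "wrist"; returns (picture, depth): 384x512x3 uint8, blue, green, red; 384x512 float32, mm along the optical axis (not along the pixel's ray), 0 where there is no reading.
- optics.get_calibration(name): a dict with "K" (3x3 intrinsics, pixels), "k1" (the pictures are not rectified: a ray, as slopes to the right and down, at radius r is drawn at 1 + k1 r^2 times it, then the intrinsics apply), "rvec" (rotation vector, rad) and "tvec" (3), from world to camera coordinates, as OpenCV has them; the wrist camera has in their place "hand_eye" (4x4, takes a point from camera to tool coordinates, whose origin is the TCP and whose axes are the flange's). Camera axes: x right, y down, z forward; pixel columns grow to the right and rows downward; lengths in mm; the calibration is good to about 2 mm. A picture is of the moment at which its call begins: read the wrist's pose just before it. get_calibration takes no time and is no camera call.
- job.job_done(): hands the job in, once; it reports no verdict.
The state is a dict: "clock": time; "joints": joint angles; "joint_vel": joint speeds; "joint_efforts": joint torques, N m; "position": TCP position; "ee_rot": TCP orientation; "contact_force": force on the tool from outside, world axes, zero at the start; "wrist_torque": the same for the moment, N m; "gripper_width": finger opening in mm.
Only numpy, scipy, OpenCV 4.12 (cv2) and the standard library are available. Lean on these libraries where they do the work, as an engineer would, in place of code of your own. Each camera call takes 0.05 s, during which the arm holds its last target. There are 200 camera calls.

## Working session

There is one attempt and no reset: what is moved stays moved. The work goes in short steps, Python scripts to look and compute and a tool call to move; the robot and the scene stay as the last step left them, time stands still between calls to the robot, and variables do not carry over. Pictures are saved under pics/ and viewed, about 12 in all and at most 16, crops included, and the job is handed in when it is done.

Besides the shell and the picture viewer there is one more tool, called after "Emit:" by a JSON object that holds its "api" and its "payload". send_rows: Moves the arm, as the interface text tells. Its arguments: {"type":"object","properties":{"steps":{"type":"array","items":{"type":"array","items":{"type":"array","items":{"type":"number"}}}}},"required":["steps"]}

```bash
ls; mkdir -p pics; cat > h.py <<'E'
import numpy as np, cv2
from scipy.spatial.transform import Rotation as R
from bench import arm, optics, job
def cam(name, st=None):
    c=optics.get_calibration(name); K=np.array(c["K"],float)
    if name=="wrist":
        st=st or arm.read_state(); H=np.array(c["hand_eye"],float)
        Rt=R.from_quat(st["ee_rot"]).as_matrix(); Rc=Rt@H[:3,:3]; o=Rt@H[:3,3]+np.array(st["position"])
    else:
        Rw=cv2.Rodrigues(np.array(c["rvec"],float))[0]; Rc=Rw.T; o=-Rc@np.array(c["tvec"],float).ravel()
    return K,c["k1"],Rc,o
def rays(C,uv):
    K,k1,Rc,o=C
    d=cv2.undistortPoints(np.array(uv,float).reshape(-1,1,2),K,np.array([k1,0,0,0,0.]))[:,0]
    return np.c_[d,np.ones(len(d))]
def onplane(C,uv,z):
    d=rays(C,uv)@C[2].T; o=C[3]; return o+d*((z-o[2])/d[:,2])[:,None]
def cloud(C,D):
    h,w=D.shape; v,u=np.mgrid[:h,:w]
    d=rays(C,np.c_[u.ravel(),v.ravel()])
    return ((d*D.reshape(-1,1))@C[2].T+C[3]).reshape(h,w,3)
E
python3 - <<'E'
from h import *
s=arm.read_state(); print({k:np.round(v,3) for k,v in s.items()})
for n in("top","side","wrist"):
    C=cam(n); im,D=optics.get_image(n); cv2.imwrite(f"pics/{n}0.png",im); np.savez(f"{n}0.npz",im=im,D=D,P=cloud(C,D)); print(n,C[3],C[2][:,2],C[1])
E
```

```text
pics
{'clock': np.float64(0.0), 'joints': array([ 1.43 ,  0.386,  0.007, -0.   , -1.194, -0.259]), 'joint_vel': array([ 0.001, -0.   , -0.   , -0.   , -0.001,  0.   ]), 'joint_efforts': array([ 1.0000e-03, -3.9228e+01,  1.8841e+01,  4.1860e+00, -5.0000e-03,
        0.0000e+00]), 'position': array([243.019, 575.165, 230.202]), 'ee_rot': array([ 0.98 , -0.199, -0.   ,  0.001]), 'contact_force': array([-0.233, -0.49 ,  0.497]), 'wrist_torque': array([ 0.032,  0.034, -0.014]), 'gripper_width': np.float64(85.469)}
top [ 428.71831021   -2.65727573 1323.56915124] [ 0.13704472 -0.00594783 -0.990547  ] -0.008678249273177691
side [ 268.88158391 1436.76266757 1532.12805426] [ 0.15908127 -0.69717647 -0.69902655] -0.21489221257581181
wrist [316.83658857 545.3676691  372.92454427] [-0.28475142  0.1176188  -0.95135821] -0.02139109151864204
```

View pics/top0.png

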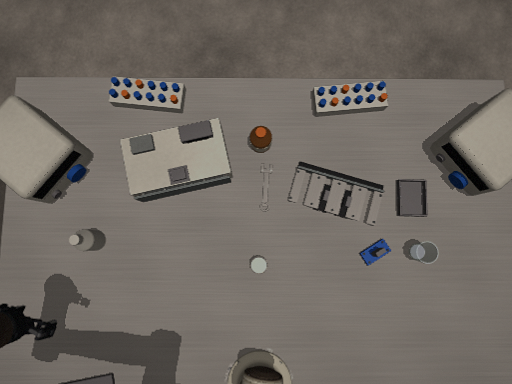

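View pics/side0.png

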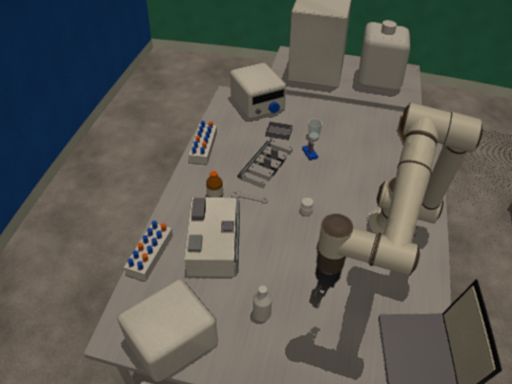

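The top view shows the cabinet near (175,158) with its latch plate at (178,175), and the dock at (337,195) with a blue look-alike at (375,252). The wrench lies between the two, with the bottle at (260,138). I'll zoom in on both.

```bash
python3 - <<'E'
from h import *
im=cv2.imread("pics/top0.png")
a=cv2.resize(im[110:210,110:243],None,fx=5.5,fy=5.5,interpolation=cv2.INTER_CUBIC)[:, :790]
a=cv2.resize(im[112:212,110:240],None,fx=3,fy=3,interpolation=cv2.INTER_CUBIC)
b=cv2.resize(im[155:230,280:400],None,fx=6,fy=6,interpolation=cv2.INTER_CUBIC)
o=np.zeros((300+300,790,3),np.uint8); o[:300,:390]=a
b=cv2.resize(im[155:230,280:400],(480,300),interpolation=cv2.INTER_CUBIC)
o[300:600,:480]=b
cv2.imwrite("pics/z0.png",o)
P=np.load("top0.npz")["P"]
for z in[(178,175),(337,195),(175,150)]: print(z,P[z[1],z[0]].round())
# height map of dock
m=P[155:230,280:400,2]
cv2.imwrite("pics/zd.png",np.clip(cv2.resize(m,None,fx=6,fy=6,interpolation=0)*2.5,0,255).astype(np.uint8))
E
```

```text
(178, 175) [640. 250. 112.]
(337, 195) [ 591. -253.   25.]
(175, 150) [720. 264. 102.]
```

View pics/z0.png

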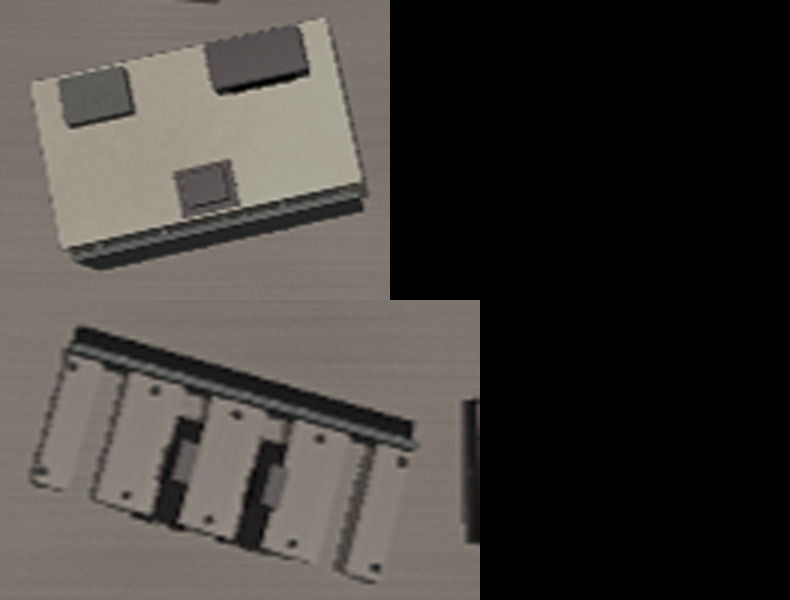

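View pics/zd.png

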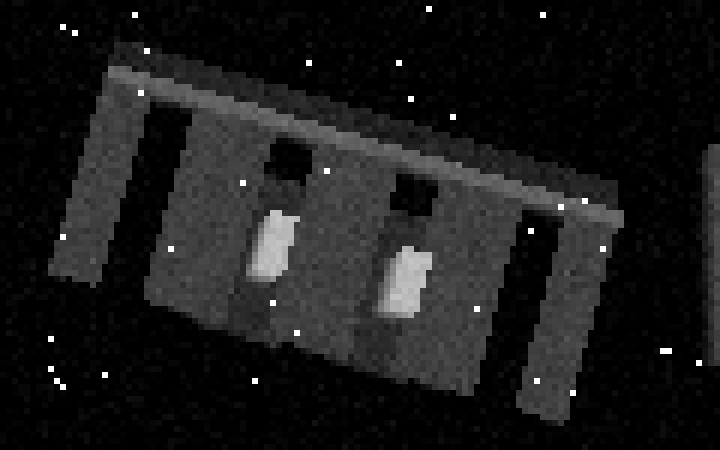

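Two cells are present, in the middle lanes, and the outer lanes are empty. Next: measure the poses.

```bash
cat > pose.py <<'E'
from h import *
def rect(pts):
    (c,wh,a)=cv2.minAreaRect(pts.astype(np.float32)); return np.round(c,1),np.round(wh,1),a
def big(m):
    n,l,s,_=cv2.connectedComponentsWithStats(m.astype(np.uint8),connectivity=4); return l==1+np.argmax(s[1:,4])
def grips(P,y0=-430,y1=-80,x0=400,x1=760):
    m=(P[...,2]>62)&(P[...,2]<85)&(P[...,0]>x0)&(P[...,0]<x1)&(P[...,1]>y0)&(P[...,1]<y1)
    n,l,s,_=cv2.connectedComponentsWithStats(m.astype(np.uint8))
    return [(P[l==i].mean(0).round(1),rect(P[l==i][:,:2]),s[i,4]) for i in range(1,n) if s[i,4]>8]
E
python3 - <<'E'
from pose import *
P=np.load("top0.npz")["P"]
X,Y,Z=P[...,0],P[...,1],P[...,2]
m=big((Z>97)&(Z<108)&(Y>50)&(Y<450)&(X>550)&(X<850)); print("cab",rect(P[m][:,:2]), np.median(Z[m]))
m=big((Z>108)&(Z<120)&(abs(X-640)<40)&(abs(Y-250)<40)); print("latch",rect(P[m][:,:2]),P[m].mean(0))
m=(Z>19)&(Z<31)&(Y>-430)&(Y<-90)&(X>480)&(X<720); m=cv2.morphologyEx(m.astype(np.uint8),cv2.MORPH_OPEN,np.ones((3,3)))>0
print("dockstrips",rect(P[m][:,:2]))
m2=(Z>31)&(Z<60)&(Y>-430)&(Y<-90)&(X>520)&(X<720); print("back",rect(P[big(m2)][:,:2]))
for g in grips(P): print(g)
S=np.load("side0.npz")["P"]
for g in grips(S): print("side",g)
X,Y,Z=S[...,0],S[...,1],S[...,2]
m=big((Z>108)&(Z<120)&(abs(X-640)<40)&(abs(Y-250)<40)); print("latch side",rect(S[m][:,:2]),S[m].mean(0))
E
```

```text
cab (array([703.6, 265.1]), array([181.6, 314.5]), 13.47543716430664) 102.75414218192009
latch (array([642.6, 251.6]), array([34.8, 43.6]), 11.571402549743652) [642.18432422 251.53866713 114.18433251]
dockstrips (array([ 586.5, -245.9]), array([291. , 112.4]), 73.9996109008789)
back (array([ 642.3, -262.1]), array([287.7,  10. ]), 73.53152465820312)
(array([ 584. , -206.8,   73.4]), (array([ 583.9, -207.6]), array([14.3, 31.9]), 73.50553894042969), np.int32(53))
(array([ 565.2, -276.7,   73.7]), (array([ 565.3, -277.1]), array([14.7, 33.5]), 72.9013671875), np.int32(55))
(array([ 409.5, -372.7,   73.3]), (array([ 408. , -372.3]), array([13.8, 32.8]), 27.010183334350586), np.int32(50))
side (array([ 407.3, -373. ,   74. ]), (array([ 404.5, -368.2]), array([12. , 36.9]), 18.970977783203125), np.int32(13))
side (array([ 563.8, -275.7,   70.4]), (array([ 563.4, -276.7]), array([26.3, 21.8]), 23.1343936920166), np.int32(25))
side (array([ 581.4, -203.9,   71.3]), (array([ 580.7, -205. ]), array([23.3, 32. ]), 53.7569465637207), np.int32(30))
latch side (array([641.5, 252.8]), array([35.5, 48.2]), 22.364145278930664) [640.99671225 253.14484495 113.05013332]
```

```bash
cat > go.py <<'E'
import sys
from h import *
def go(x,y,z,yaw=None):
    s=arm.read_state(); p=np.array(s["position"]); M=R.from_quat(s["ee_rot"]).as_matrix()
    cur=np.degrees(np.arctan2(M[1,0],M[0,0])); d=M.T@(np.array([x,y,z])-p)/10
    t=0 if yaw is None else -np.radians((yaw-cur+180)%360-180)
    print("tool d cm",d.round(2),"turn",round(t,3),"| pos",p.round(1),"yaw",cur.round(1),"F",np.round(s["contact_force"],1),"w",round(s["gripper_width"],1),"t",round(s["clock"],2),"tilt",M[:,2].round(3))
if __name__=="__main__": go(*map(float,sys.argv[1:]))
E
python3 go.py 642.3 251.5 170 13.4
```

```text
tool d cm [49.38 14.27  6.08] turn -0.634 | pos [243.1 575.3 230.5] yaw -22.9 F [ 0.1 -0.  -0.1] w 85.4 t 0.15 tilt [-0.001 -0.002 -1.   ]
```

Emit:
{"api": "send_rows", "payload": {"steps": [[[3.8, 1.1, 0, 0, 0], [3.8, 1.1, 0, 0, 0], [3.8, 1.1, 0, 0, 0], [3.8, 1.1, 0, 0, 0], [3.8, 1.1, 0, 0, 0], [3.8, 1.1, 0, 0, 0], [3.8, 1.1, 0, 0, 0], [3.8, 1.1, 0, 0, 0], [3.8, 1.1, 0, 0, 0], [3.8, 1.1, 0, 0, 0]]]}}

```text
clock: 0.98
position: [556.5, 322.0, 226.3]
ee_rot: [0.982, -0.191, -0.002, 0.003]
contact_force: [0.7, 0.6, -0.1]
gripper_width: -0.1
```

```bash
python3 go.py 642.3 251.5 170 13.4
```

```text
tool d cm [10.61  3.29  5.62] turn -0.617 | pos [556.5 322.  226.3] yaw -22.0 F [ 0.7  0.6 -0.1] w -0.1 t 0.98 tilt [-0.005 -0.005 -1.   ]
```

Emit:
{"api": "send_rows", "payload": {"steps": [[[0, 0, 0.5, -0.125, 0], [0, 0, 0.5, -0.125, 0], [0, 0, 0.5, -0.125, 0], [0, 0, 0.5, -0.125, 0], [0, 0, 0.5, -0.12, 0], [0, 0, 0, 0, 0]]]}}

```text
clock: 1.48
position: [563.4, 311.9, 196.3]
ee_rot: [0.993, 0.121, -0.005, 0.004]
contact_force: [0.6, -0.3, 0.2]
gripper_width: 0.1
```

```bash
python3 go.py 642.3 251.5 145 13.4
```

```text
tool d cm [6.26 7.73 5.12] turn 0.009 | pos [563.4 311.9 196.3] yaw 13.9 F [ 0.6 -0.3  0.2] w 0.1 t 1.48 tilt [-0.009 -0.009 -1.   ]
```

Emit:
{"api": "send_rows", "payload": {"steps": [[[1.6, 2.0, 1.0, 0, 0], [1.6, 2.0, 1.0, 0, 0], [1.6, 2.0, 1.0, 0, 0], [1.2, 1.5, 1.0, 0, 0], [0, 0, 0.5, 0, 0], [0, 0, 0, 0, 0]]]}}

```text
clock: 1.98
position: [641.5, 252.1, 149.6]
ee_rot: [0.993, 0.114, -0.005, 0.004]
contact_force: [-0.3, 0.8, 0.1]
gripper_width: -0.3
```

```bash
python3 go.py 642.3 251.5 115 13.4
```

```text
tool d cm [0.1  0.06 3.46] turn -0.006 | pos [641.5 252.1 149.6] yaw 13.1 F [-0.3  0.8  0.1] w -0.3 t 1.98 tilt [-0.009 -0.009 -1.   ]
```

Emit:
{"api": "send_rows", "payload": {"steps": [[[0, 0, 1.5, 0, 0], [0, 0, 1.0, 0, 0], [0, 0, 0.6, 0, 0], [0, 0, 0.4, 0, 0], [0, 0, 0.3, 0, 0], [0, 0, 0.3, 0, 0], [0, 0, 0.2, 0, 0], [0, 0, 0.1, 0, 0]]]}}

```text
clock: 2.65
position: [640.9, 253.9, 110.3]
ee_rot: [0.994, 0.113, -0.002, 0.005]
contact_force: [-1.1, -2.3, 4.7]
gripper_width: -0.1
```

Emit:
{"api": "send_rows", "payload": {"steps": [[[0, 0, 0.3, 0, 0], [0, 0, 0.3, 0, 0], [0, 0, 0.3, 0, 0], [0, 0, 0.2, 0, 0], [0, 0, 0.2, 0, 0]]]}}

```text
clock: 3.07
position: [641.0, 253.9, 105.0]
ee_rot: [0.993, 0.114, -0.0, 0.005]
contact_force: [-4.3, -1.8, 9.9]
gripper_width: -0.1
```

Emit:
{"api": "send_rows", "payload": {"steps": [[[0, 0, -0.5, 0, 0], [0, 0, -3, 0, 0], [0, 0, -3.5, 0, 0], [0, 0, -3.5, 0, 0], [0, -4.0, 0, 0.1, 0.4], [0, -4.0, 0, 0.1, 0.4], [0, -4.0, 0, 0.1, 0.4], [0, -4.0, 0, 0.1, 0.4], [0, -4.0, 0, 0.1, 0.4], [0, 0, 0, 0, 0.4]]]}}

```text
clock: 3.9
position: [638.2, 463.0, 209.7]
ee_rot: [0.988, -0.151, 0.001, -0.002]
contact_force: [-0.5, 0.3, -1.7]
gripper_width: 34.2
```

```bash
python3 go.py 584 -206.8 150 -16.3
```

```text
tool d cm [14.84 65.57  5.67] turn -0.019 | pos [638.2 463.  209.7] yaw -17.4 F [-0.5  0.3 -1.7] w 34.2 t 3.9 tilt [ 0.003  0.004 -1.   ]
```

Emit:
{"api": "send_rows", "payload": {"steps": [[[0.8, 4.0, 0, 0, 0.45], [0.8, 4.0, 0, 0, 0.45], [0.8, 4.0, 0, 0, 0.45], [0.8, 4.0, 0, 0, 0.45], [0.8, 4.0, 0, 0, 0.45], [0.8, 4.0, 0, 0, 0.45], [0.8, 4.0, 0, 0, 0.45], [0.8, 4.0, 0, 0, 0.45], [0.8, 4.0, 0, 0, 0.45], [0.8, 4.0, 0, 0, 0.45]]]}}

```text
clock: 4.73
position: [594.4, 62.1, 187.7]
ee_rot: [0.99, -0.139, -0.002, -0.005]
contact_force: [1.2, 0.0, -0.1]
gripper_width: 38.1
```

Emit:
{"api": "send_rows", "payload": {"steps": [[[0.8, 4.0, 0, 0, 0.45], [0.8, 4.0, 0, 0, 0.45], [0.8, 4.0, 0, 0, 0.45], [0.8, 4.0, 0, 0, 0.45], [0, 0, 0, 0, 0.45]]]}}

```text
clock: 5.15
position: [578.3, -109.3, 182.4]
ee_rot: [0.99, -0.141, -0.001, -0.007]
contact_force: [0.0, 0.3, -0.8]
gripper_width: 38.6
```

```bash
python3 go.py 584 -206.8 150 -16.3
```

```text
tool d cm [3.29 9.25 3.1 ] turn 0.001 | pos [ 578.3 -109.3  182.4] yaw -16.2 F [ 0.   0.3 -0.8] w 38.6 t 5.15 tilt [-0.001  0.014 -1.   ]
```

Arm is clear of the cabinet now. I'll take a look from top and wrist: is the drawer out, and where are the cells?

```bash
python3 - <<'E'
from pose import *
for n in("top","wrist"):
    C=cam(n); im,D=optics.get_image(n); P=cloud(C,D); np.savez(f"{n}1.npz",im=im,D=D,P=P)
    print(n)
    for g in grips(P,-380): print(g)
    if n=="top": cv2.imwrite("pics/top1.png",im[100:270,100:400].repeat(2,0).repeat(2,1))
    else: cv2.imwrite("pics/wr1.png",im)
P=np.load("top1.npz")["P"]; a=np.radians(13.4); Rc=np.array([[np.cos(a),np.sin(a)],[-np.sin(a),np.cos(a)]])
q=(P[...,:2]-[703.6,265.1])@Rc.T; Z=P[...,2]
m=(abs(q[...,1])<140)&(q[...,0]>-260)&(q[...,0]<-95)&(Z>80)&(Z<105); print("front panel x",np.percentile(q[m][:,0],[2,50,98]),m.sum(), q[m][:,1].min(), q[m][:,1].max())
for z0,z1 in((3,18),(26,37),(38,50)):
    m=(abs(q[...,1])<150)&(q[...,0]>-225)&(q[...,0]<-95)&(Z>z0)&(Z<z1); h,_=np.histogram(q[m][:,1],np.arange(-150,155,5)); print(z0,h)
    print(np.histogram(q[m][:,0],np.arange(-230,-90,5)))
E
```

```text
top
(array([ 582.1, -209.9,   74.8]), (array([ 582.9, -210.5]), array([ 9.3, 31.7]), 67.8824462890625), np.int32(27))
(array([ 564.5, -276.4,   74.5]), (array([ 565.2, -277.1]), array([14.8, 33.3]), 74.0368881225586), np.int32(56))
(array([ 408.5, -369.9,   73.6]), (array([ 407.9, -371.6]), array([12.7, 27.6]), 32.87886428833008), np.int32(36))
wrist
(array([ 567.7, -275.6,   72.7]), (array([ 566.5, -277.2]), array([16. , 32.5]), 72.99788665771484), np.int32(1091))
(array([ 586.6, -206.5,   73.4]), (array([ 585.3, -207.7]), array([14.9, 32.5]), 73.04143524169922), np.int32(952))
front panel x [-229.40594476 -225.44124027  -98.02861616] 254 -92.1669243659954 139.9858287117872
3 [ 0  0  0  0  0  0  0  0  0  0  4 13 25 28 28 30 39  1 51 49 51 53 51 48
 53 50 49 52 53 56  7 32 48 50 51 51 52 53 52 48 54 49 57 28  8 52 51 52
 52 51 54 49 51 51 52 53 45  0  0  8]
(array([  0,   0,   0,  69, 101,  91,  98,  95,  94,  95,  98,  99,  96,
       102,  95,  87,  89,  84,  83,  89,  85,  89,  80,  85,  85,  56,
         0]), array([-230, -225, -220, -215, -210, -205, -200, -195, -190, -185, -180
[... 425 characters left out ...]
  0]), array([-230, -225, -220, -215, -210, -205, -200, -195, -190, -185, -180,
       -175, -170, -165, -160, -155, -150, -145, -140, -135, -130, -125,
       -120, -115, -110, -105, -100,  -95]))
38 [ 0  0  0  0  0  0  0  0  0  0  0  0  0  0  0  0  2  5  3  4  2  5  2  4
  3  4  3  4  3  2  1  2  2  3  3  5  3  3  2  3  4  2  4  3  3  2  4  4
  3  5  3  3  4  3  3  5 43 10  0  0]
(array([ 0,  0,  0,  3,  2,  3,  3,  4,  1,  4,  3,  2,  3,  3,  3,  1,  3,
        2,  3,  1,  2,  3,  2,  1,  1, 75, 53]), array([-230, -225, -220, -215, -210, -205, -200, -195, -190, -185, -180,
       -175, -170, -165, -160, -155, -150, -145, -140, -135, -130, -125,
       -120, -115, -110, -105, -100,  -95]))
```

View pics/top1.png

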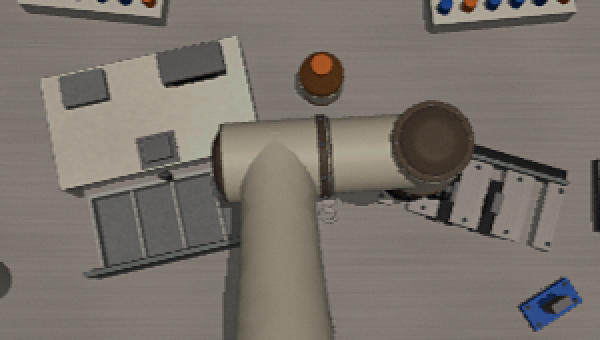

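View pics/wr1.png

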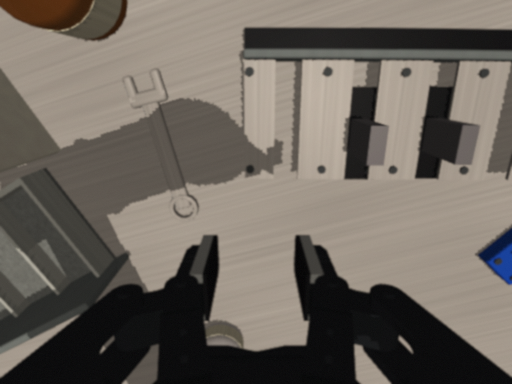

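Emit:
{"api": "send_rows", "payload": {"steps": [[[0.9, 2.5, 0, 0, 0.45], [0.9, 2.5, 0, 0, 0.45], [0.9, 2.5, 0.5, 0, 0.45], [0.5, 1.5, 1, 0, 0.45], [0, 0, 1.5, 0, 0.45], [0, 0, 0, 0, 0.45]]]}}

```text
clock: 5.75
position: [590.2, -195.3, 148.7]
ee_rot: [0.991, -0.134, 0.002, -0.01]
contact_force: [-1.2, 0.7, -1.6]
gripper_width: 38.7
```

```bash
python3 go.py 584.7 -207.3 42 -16.3;  python3 - <<'E'
from pose import *
C=cam("wrist"); im,D=optics.get_image("wrist"); P=cloud(C,D)
for g in grips(P,-380): print(g)
E
```

```text
tool d cm [-0.23  1.51 10.64] turn 0.017 | pos [ 590.2 -195.3  148.7] yaw -15.3 F [-1.2  0.7 -1.6] w 38.7 t 5.75 tilt [ 0.006  0.018 -1.   ]
(array([ 587.2, -208.7,   74.2]), (array([ 585.2, -208.2]), array([14.1, 33. ]), 73.38643646240234), np.int32(885))
(array([ 568.1, -276.4,   73.1]), (array([ 566.2, -277.4]), array([15.2, 32.4]), 73.52151489257812), np.int32(1120))
(array([ 411.3, -366.6,   70.3]), (array([ 409.6, -370.8]), array([15.7, 28.6]), 32.84292221069336), np.int32(613))
```

Emit:
{"api": "send_rows", "payload": {"steps": [[[-0.2, 0.8, 0, 0.01, 0.45], [0, 0.5, 0.5, 0.01, 0.45], [0, 0.1, 1.5, 0, 0.45], [0, 0, 2, 0, 0.45], [0, 0, 2, 0, 0.45], [0, 0, 0, 0, 0.45]]]}}

```text
clock: 6.3
position: [590.6, -204.4, 93.8]
ee_rot: [0.99, -0.14, 0.01, -0.009]
contact_force: [-1.3, 1.1, -0.8]
gripper_width: 38.3
```

```bash
python3 go.py 585 -207.8 40 -16.3
```

```text
tool d cm [-0.53  0.6   5.36] turn 0.003 | pos [ 590.6 -204.4   93.8] yaw -16.1 F [-1.3  1.1 -0.8] w 38.3 t 6.3 tilt [ 0.021  0.015 -1.   ]
```

Emit:
{"api": "send_rows", "payload": {"steps": [[[-0.3, 0.5, 1, 0, 0.45], [-0.2, 0.2, 1.5, 0, 0.45], [0, 0, 1.5, 0, 0.45], [0, 0, 1, 0, 0.45], [0, 0, 0, 0, 0.45]]]}}

```text
clock: 6.72
position: [587.5, -209.5, 46.1]
ee_rot: [0.99, -0.139, 0.014, -0.009]
contact_force: [0.2, -0.2, -0.4]
gripper_width: 38.2
```

```bash
python3 go.py 585 -207.8 40 -16.3
```

```text
tool d cm [-0.3  -0.09  0.6 ] turn 0.006 | pos [ 587.5 -209.5   46.1] yaw -16.0 F [ 0.2 -0.2 -0.4] w 38.2 t 6.72 tilt [ 0.03   0.013 -0.999]
```

Emit:
{"api": "send_rows", "payload": {"steps": [[[-0.2, 0, 0.5, 0, 0.45], [0, 0, 0, 0, 0], [0, 0, 0, 0, 0], [0, 0, 0, 0, 0], [0, 0, 0, 0, 0], [0, 0, 0, 0, 0]]]}}

```text
clock: 7.22
position: [586.5, -209.0, 42.9]
ee_rot: [0.99, -0.139, 0.016, -0.009]
contact_force: [-0.1, 0.4, -2.7]
gripper_width: 13.5
```

```bash
python3 go.py 485 -178.6 40.5 -16.3
```

```text
tool d cm [-10.6   -0.13  -0.06] turn 0.006 | pos [ 586.5 -209.    42.9] yaw -16.0 F [-0.1  0.4 -2.7] w 13.5 t 7.22 tilt [ 0.034  0.013 -0.999]
```

Emit:
{"api": "send_rows", "payload": {"steps": [[[-1.0, 0, -0.03, 0, 0], [-1.3, 0, -0.04, 0, 0], [-1.3, 0, -0.04, 0, 0], [-1.3, 0, -0.04, 0, 0], [-1.3, 0, -0.04, 0, 0]]]}}

```text
clock: 7.63
position: [530.3, -192.4, 43.2]
ee_rot: [0.99, -0.138, 0.021, -0.008]
contact_force: [0.9, 0.0, -2.2]
gripper_width: 13.3
```

```bash
python3 go.py 482 -178.6 43 -16.3
```

```text
tool d cm [-5.02 -0.   -0.17] turn 0.007 | pos [ 530.3 -192.4   43.2] yaw -15.9 F [ 0.9  0.  -2.2] w 13.3 t 7.63 tilt [ 0.043  0.011 -0.999]
```

Emit:
{"api": "send_rows", "payload": {"steps": [[[-1.3, 0, -0.05, 0, 0], [-1.3, 0, -0.05, 0, 0], [-1.3, 0, -0.05, 0, 0], [-1.0, 0, -0.04, 0, 0], [-0.5, 0, 0, 0, 0], [0, 0, 0, 0, 0]]]}}

```text
clock: 8.13
position: [473.9, -176.3, 43.3]
ee_rot: [0.99, -0.138, 0.021, -0.009]
contact_force: [-0.0, -0.0, -4.6]
gripper_width: 13.2
```

```bash
python3 go.py 482 -178.6 43 -16.3; python3 - <<'E'
from pose import *
C=cam("wrist"); im,D=optics.get_image("wrist"); P=cloud(C,D)
cv2.imwrite("pics/wr2.png",im)
for g in grips(P,-380): print(g)
E
```

```text
tool d cm [0.84 0.   0.07] turn 0.007 | pos [ 473.9 -176.3   43.3] yaw -15.9 F [-0.  -0.  -4.6] w 13.2 t 8.13 tilt [ 0.043  0.012 -0.999]
(array([ 553.6, -271.7,   71.9]), (array([ 554.4, -274. ]), array([16.2,  9.2]), 70.04261779785156), np.int32(1636))
(array([ 477.3, -177.2,   74.5]), (array([ 472.3, -175.3]), array([40.2, 33. ]), 72.22822570800781), np.int32(4466))
(array([ 473.4, -199.9,   83.9]), (array([ 473.5, -200. ]), array([1.8, 0.8]), 81.66277313232422), np.int32(13))
```

View pics/wr2.png

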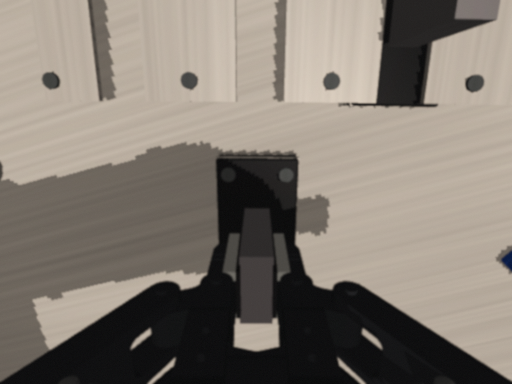

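Emit:
{"api": "send_rows", "payload": {"steps": [[[0, 0, -1.5, 0, 0], [0, 0, -3, 0, 0], [0, 0, -3.5, 0, 0], [0, 0, -3.5, -0.1, 0], [0, -2, -3.0, -0.1, 0], [0, -3, -1, -0.1, 0], [0, -3, 0, -0.1, 0], [0, -3.5, 0, -0.1, 0], [0, -3.5, 0, 0, 0]]]}}

```text
clock: 8.93
position: [464.5, -29.8, 206.0]
ee_rot: [0.993, 0.117, 0.022, -0.004]
contact_force: [-0.2, 0.0, -2.8]
gripper_width: 13.4
```

```bash
python3 go.py 527.2 325.9 200 13.4
```

```text
tool d cm [ 14.31 -33.14   1.36] turn 0.0 | pos [464.5 -29.8 206. ] yaw 13.4 F [-0.2  0.  -2.8] w 13.4 t 8.93 tilt [ 0.042  0.014 -0.999]
```

Emit:
{"api": "send_rows", "payload": {"steps": [[[1.5, -3.5, 0.1, 0, 0], [1.5, -3.5, 0.1, 0, 0], [1.5, -3.5, 0.1, 0, 0], [1.5, -3.5, 0.1, 0, 0], [1.5, -3.5, 0.1, 0, 0], [1.5, -3.5, 0.1, 0, 0], [1.5, -3.5, 0.1, 0, 0], [1.0, -2.5, 0.1, 0, 0], [0, -1, 0, 0, 0], [0, 0, 0, 0, 0]]]}}

```text
clock: 9.77
position: [510.4, 292.0, 201.6]
ee_rot: [0.993, 0.119, 0.02, -0.006]
contact_force: [-1.0, -1.3, -3.1]
gripper_width: 13.5
```

```bash
python3 go.py 527.2 325.9 180 13.4
```

```text
tool d cm [ 2.34 -2.88  2.27] turn 0.004 | pos [510.4 292.  201.6] yaw 13.6 F [-1.  -1.3 -3.1] w 13.5 t 9.77 tilt [ 0.038  0.017 -0.999]
```

Emit:
{"api": "send_rows", "payload": {"steps": [[[1.2, -1.5, 0.5, 0, 0], [1.0, -1.2, 1, 0, 0], [0.1, -0.1, 0.5, 0, 0], [0, 0, 0, 0, 0]]]}}

```text
clock: 10.1
position: [526.2, 323.8, 179.9]
ee_rot: [0.993, 0.118, 0.017, -0.005]
contact_force: [-0.9, -0.2, -4.7]
gripper_width: 13.4
```

```bash
python3 go.py 527.2 325.9 54 13.4; python3 - <<'E'
from pose import *
C=cam("wrist"); im,D=optics.get_image("wrist"); P=cloud(C,D)
cv2.imwrite("pics/wr3.png",im)
a=np.radians(13.4); Rc=np.array([[np.cos(a),np.sin(a)],[-np.sin(a),np.cos(a)]])
q=(P[...,:2]-[703.6,265.1])@Rc.T; Z=P[...,2]
for lo,hi in((25,37),(38,50)):
    m=(q[...,0]<-125)&(q[...,0]>-205)&(Z>lo)&(Z<hi)&(abs(q[...,1])<155); h,e=np.histogram(q[m][:,1],np.arange(-150,160,3)); print(lo,[(int(x),int(n)) for x,n in zip(e,h) if n>60])
C2=cam("side"); im,D=optics.get_image("side"); cv2.imwrite("pics/side3.png",im[180:300,170:350].repeat(3,0).repeat(3,1))
E
```

```text
tool d cm [-0.3  -0.12 12.59] turn 0.003 | pos [526.2 323.8 179.9] yaw 13.6 F [-0.9 -0.2 -4.7] w 13.4 t 10.1 tilt [ 0.033  0.013 -0.999]
25 [(-132, 338), (-129, 379), (-69, 63), (-66, 384), (-63, 151), (0, 255), (3, 210)]
38 [(-135, 71), (-132, 372), (-129, 292)]
```

View pics/wr3.png

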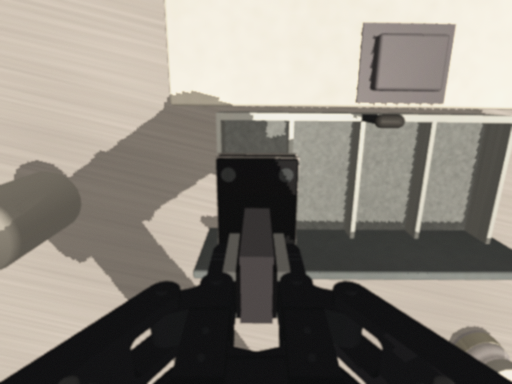

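Emit:
{"api": "send_rows", "payload": {"steps": [[[-0.1, -0.05, 1.5, 0, 0], [-0.1, 0, 2, 0, 0], [0, 0, 2, 0, 0], [0, 0, 2, 0, 0], [0, 0, 1.5, 0, 0], [0, 0, 0, 0, 0]]]}}

```text
clock: 10.7
position: [529.4, 319.6, 95.2]
ee_rot: [0.993, 0.116, 0.022, -0.007]
contact_force: [-1.0, -1.1, -4.7]
gripper_width: 13.7
```

```bash
python3 go.py 526.5 325.5 54 13.4
```

```text
tool d cm [-0.33 -0.6   4.12] turn -0.002 | pos [529.4 319.6  95.2] yaw 13.3 F [-1.  -1.1 -4.7] w 13.7 t 10.7 tilt [ 0.042  0.019 -0.999]
```

Emit:
{"api": "send_rows", "payload": {"steps": [[[-0.3, -0.6, 0.2, 0, 0], [-0.1, -0.2, 0.8, 0, 0], [0, 0, 0.8, 0, 0], [0, 0, 0, 0, 0]]]}}

```text
clock: 11.03
position: [525.5, 326.8, 80.2]
ee_rot: [0.993, 0.115, 0.024, -0.008]
contact_force: [-0.5, -1.1, -5.2]
gripper_width: 13.3
```

```bash
python3 go.py 526.5 325.5 54 13.4
```

```text
tool d cm [-0.06  0.18  2.62] turn -0.004 | pos [525.5 326.8  80.2] yaw 13.2 F [-0.5 -1.1 -5.2] w 13.3 t 11.03 tilt [ 0.046  0.022 -0.999]
```

Emit:
{"api": "send_rows", "payload": {"steps": [[[0, 0.1, 0.8, 0, 0], [0, 0, 0.8, 0, 0], [0, 0, 0.6, 0, 0], [0, 0, 0.2, 0, 0], [0, 0, 0, 0, 0]]]}}

```text
clock: 11.45
position: [527.8, 327.3, 55.4]
ee_rot: [0.993, 0.115, 0.026, -0.009]
contact_force: [-0.6, -0.2, -5.0]
gripper_width: 13.2
```

```bash
python3 go.py 526.5 325.5 54 13.4
```

```text
tool d cm [-0.18  0.15  0.12] turn -0.003 | pos [527.8 327.3  55.4] yaw 13.2 F [-0.6 -0.2 -5. ] w 13.2 t 11.45 tilt [ 0.049  0.024 -0.999]
```

Emit:
{"api": "send_rows", "payload": {"steps": [[[0, 0, 0.25, 0, 0], [0, 0, 0.1, 0, 0], [0, 0, 0, 0, 0]]]}}

```text
clock: 11.7
position: [528.7, 327.8, 53.6]
ee_rot: [0.993, 0.116, 0.026, -0.009]
contact_force: [-0.4, 0.2, -2.5]
gripper_width: 13.2
```

Emit:
{"api": "send_rows", "payload": {"steps": [[[0, 0, 0, 0, 0.4], [0, 0, 0, 0, 0.4], [0, 0, 0, 0, 0.4], [0, 0, 0, 0, 0.4], [0, 0, -2, 0, 0.4], [0, 0, -3, 0, 0.4], [0, 0, -3.5, 0, 0.4], [0, 0, -3.5, 0, 0.4], [0, 0, -1.5, 0, 0.4], [0, 0, 0, 0, 0.4]]]}}

```text
clock: 12.53
position: [524.3, 325.9, 196.3]
ee_rot: [0.993, 0.117, 0.03, -0.011]
contact_force: [0.1, 0.2, -0.4]
gripper_width: 33.9
```

```bash
python3 go.py 565 -277 150 -16.3; python3 - <<'E'
from pose import *
C=cam("wrist"); im,D=optics.get_image("wrist"); P=cloud(C,D)
cv2.imwrite("pics/wr4.png",im)
E
```

```text
tool d cm [-10.24  59.65   3.1 ] turn 0.518 | pos [524.3 325.9 196.3] yaw 13.4 F [ 0.1  0.2 -0.4] w 33.9 t 12.53 tilt [ 0.058  0.029 -0.998]
```

View pics/wr4.png

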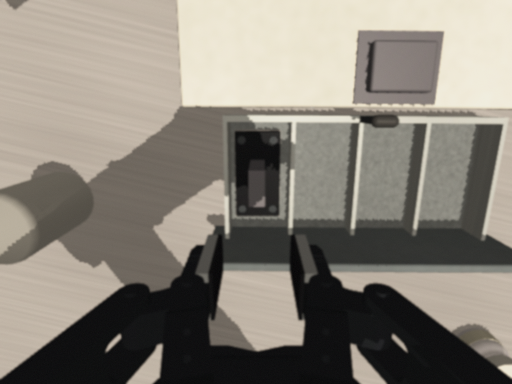

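Emit:
{"api": "send_rows", "payload": {"steps": [[[-0.6, 3.8, -0.1, 0, 0.45], [-0.6, 3.8, -0.1, 0, 0.45], [-0.6, 3.8, -0.1, 0, 0.45], [-0.6, 3.8, -0.1, 0, 0.45], [-0.6, 3.8, -0.1, 0, 0.45], [-0.6, 3.8, -0.1, 0, 0.45], [-0.6, 3.8, -0.1, 0, 0.45], [-0.6, 3.8, -0.1, 0, 0.45], [-0.6, 3.8, -0.1, 0, 0.45], [-0.6, 3.8, -0.1, 0, 0.45]]]}}

```text
clock: 13.42
position: [548.9, -67.6, 179.5]
ee_rot: [0.992, 0.123, 0.02, -0.01]
contact_force: [0.9, 0.0, 0.5]
gripper_width: 38.3
```

Emit:
{"api": "send_rows", "payload": {"steps": [[[-0.6, 3.8, -0.1, 0, 0.45], [-0.6, 3.0, -0.1, 0, 0.45], [0, 1, 0, 0.1, 0.45], [0, 0, 0, 0.12, 0.45], [0, 0, 0, 0.12, 0.45], [0, 0, 0, 0.1, 0.45], [0, 0, 0, 0.06, 0.45], [0, 0, 0, 0, 0.45]]]}}

```text
clock: 14.08
position: [548.1, -159.9, 162.3]
ee_rot: [0.989, -0.144, 0.004, -0.014]
contact_force: [-0.2, 0.7, 0.4]
gripper_width: 38.4
```

```bash
python3 - <<'E'
from pose import *
from go import go
C=cam("wrist"); im,D=optics.get_image("wrist"); P=cloud(C,D)
for g in grips(P,-380): print(g)
go(566,-277,150,-16.3)
C=cam("side"); im,D=optics.get_image("side"); P=cloud(C,D)
for g in grips(P,-380): print("side",g)
E
```

```text
(array([ 567.1, -276. ,   73.3]), (array([ 566.3, -277.5]), array([15.2, 32.4]), 74.25148010253906), np.int32(1199))
tool d cm [ 5.07 10.76  0.9 ] turn -0.003 | pos [ 547.8 -159.8  162. ] yaw -16.5 F [-0.2 -0.2 -0.8] w 38.2 t 14.13 tilt [ 0.011  0.027 -1.   ]
side (array([ 406.5, -367.9,   73.2]), (array([ 405.2, -368.2]), array([11.8, 25.7]), 23.257801055908203), np.int32(11))
side (array([ 556.9, -274.8,   71.9]), (array([ 556.5, -275.9]), array([14.1, 15.1]), 10.369551658630371), np.int32(11))
```

Emit:
{"api": "send_rows", "payload": {"steps": [[[1.3, 2.8, 0, 0, 0.45], [1.3, 2.8, 0, 0, 0.45], [1.3, 2.8, 0, 0, 0.45], [0.9, 2.0, 0, 0, 0.45], [0.2, 0.3, 0, 0, 0.45], [0, 0, 0, 0, 0.45]]]}}

```text
clock: 14.68
position: [566.8, -278.6, 155.6]
ee_rot: [0.991, -0.135, 0.002, -0.015]
contact_force: [-0.2, 0.6, 0.1]
gripper_width: 38.3
```

```bash
python3 go.py 566 -277 100 -16.3
```

```text
tool d cm [-0.12  0.03  5.57] turn 0.013 | pos [ 566.8 -278.6  155.6] yaw -15.6 F [-0.2  0.6  0.1] w 38.3 t 14.68 tilt [ 0.008  0.028 -1.   ]
```

Emit:
{"api": "send_rows", "payload": {"steps": [[[-0.1, 0, 1.5, 0.01, 0.45], [-0.1, 0, 1.8, 0, 0.45], [-0.1, 0, 1.8, 0, 0.45], [0, 0, 1.0, 0, 0.45], [0, 0, 0, 0, 0.45]]]}}

```text
clock: 15.1
position: [564.5, -272.7, 92.6]
ee_rot: [0.99, -0.137, 0.003, -0.015]
contact_force: [-0.8, 0.3, -0.0]
gripper_width: 38.6
```

```bash
python3 go.py 566 -277 42 -16.3
```

```text
tool d cm [0.26 0.53 5.05] turn 0.009 | pos [ 564.5 -272.7   92.6] yaw -15.8 F [-0.8  0.3 -0. ] w 38.6 t 15.1 tilt [ 0.009  0.029 -1.   ]
```

Emit:
{"api": "send_rows", "payload": {"steps": [[[0.15, 0.4, 0.8, 0, 0.45], [0.1, 0.1, 1.3, 0.005, 0.45], [0, 0.05, 1.3, 0, 0.45], [0, 0.05, 1.2, 0, 0.45], [0, 0, 0.3, 0, 0.45], [0, 0, 0, 0, 0.45]]]}}

```text
clock: 15.6
position: [569.5, -277.0, 44.8]
ee_rot: [0.991, -0.137, 0.006, -0.014]
contact_force: [0.8, -0.8, -0.6]
gripper_width: 38.2
```

```bash
python3 go.py 566 -277 42 -16.3
```

```text
tool d cm [-0.34  0.1   0.28] turn 0.01 | pos [ 569.5 -277.    44.8] yaw -15.7 F [ 0.8 -0.8 -0.6] w 38.2 t 15.6 tilt [ 0.016  0.026 -1.   ]
```

Emit:
{"api": "send_rows", "payload": {"steps": [[[-0.3, 0.1, 0.25, 0.01, 0.45], [0, 0, 0, 0, 0], [0, 0, 0, 0, 0], [0, 0, 0, 0, 0], [0, 0, 0, 0, 0], [0, 0, 0, 0, 0]]]}}

```text
clock: 16.1
position: [567.0, -277.3, 44.4]
ee_rot: [0.99, -0.142, 0.008, -0.014]
contact_force: [0.1, -0.2, -2.5]
gripper_width: 13.3
```

```bash
python3 go.py 462 -247 43 -16.3
```

```text
tool d cm [-1.093e+01  5.000e-02  1.000e-02] turn -0.0 | pos [ 567.  -277.3   44.4] yaw -16.3 F [ 0.1 -0.2 -2.5] w 13.3 t 16.1 tilt [ 0.02   0.025 -0.999]
```

Emit:
{"api": "send_rows", "payload": {"steps": [[[-1.0, 0, -0.01, 0, 0], [-1.3, 0, -0.02, 0, 0], [-1.3, 0, -0.02, 0, 0], [-1.3, 0, -0.02, 0, 0], [-1.3, 0, -0.02, 0, 0]]]}}

```text
clock: 16.52
position: [510.6, -260.4, 44.7]
ee_rot: [0.99, -0.141, 0.012, -0.013]
contact_force: [0.8, -0.3, -2.3]
gripper_width: 13.1
```

```bash
python3 go.py 458 -247 44.5 -16.3
```

```text
tool d cm [-5.42  0.18 -0.1 ] turn 0.001 | pos [ 510.6 -260.4   44.7] yaw -16.2 F [ 0.8 -0.3 -2.3] w 13.1 t 16.52 tilt [ 0.028  0.023 -0.999]
```

Emit:
{"api": "send_rows", "payload": {"steps": [[[-1.3, 0.03, -0.03, 0, 0], [-1.3, 0.03, -0.03, 0, 0], [-1.3, 0.03, -0.03, 0, 0], [-1.1, 0, -0.02, 0, 0], [-0.4, 0, 0, 0, 0], [0, 0, 0, 0, 0]]]}}

```text
clock: 17.02
position: [453.7, -244.5, 44.8]
ee_rot: [0.99, -0.141, 0.012, -0.014]
contact_force: [0.2, 0.7, -3.7]
gripper_width: 13.2
```

Emit:
{"api": "send_rows", "payload": {"steps": [[[0, 0, -1.5, 0, 0], [0, 0, -3, 0, 0], [0, 0, -3.5, 0, 0], [0, 0, -3.5, -0.1, 0], [0, -2, -3.0, -0.1, 0], [0, -3, -1, -0.1, 0], [0, -3, 0, -0.1, 0], [0, -3.5, 0, -0.1, 0], [0, -3.5, 0, 0, 0]]]}}

```text
clock: 17.77
position: [447.7, -100.0, 210.3]
ee_rot: [0.993, 0.115, 0.015, -0.011]
contact_force: [-0.3, 0.3, -3.1]
gripper_width: 13.3
```

```bash
python3 go.py 557.5 197 200 13.4
```

```text
tool d cm [ 17.4  -26.39   2.08] turn -0.004 | pos [ 447.7 -100.   210.3] yaw 13.2 F [-0.3  0.3 -3.1] w 13.3 t 17.77 tilt [ 0.028  0.025 -0.999]
```

Emit:
{"api": "send_rows", "payload": {"steps": [[[2.0, -3.0, 0, 0, 0], [2.0, -3.0, 0, 0, 0], [2.0, -3.0, 0, 0, 0], [2.0, -3.0, 0, 0, 0], [2.0, -3.0, 0, 0, 0], [2.0, -3.0, 0, 0, 0], [2.0, -3.0, 0, 0, 0], [1.5, -2.5, 0.5, 0, 0], [0.5, -1, 0, 0, 0], [0, 0, 0, 0, 0]]]}}

```text
clock: 18.6
position: [549.4, 197.6, 215.7]
ee_rot: [0.993, 0.118, 0.016, -0.013]
contact_force: [-0.1, -0.9, -3.6]
gripper_width: 13.1
```

```bash
python3 go.py 557.5 197 130 13.4
```

```text
tool d cm [0.47 0.44 8.58] turn 0.002 | pos [549.4 197.6 215.7] yaw 13.5 F [-0.1 -0.9 -3.6] w 13.1 t 18.6 tilt [ 0.029  0.03  -0.999]
```

Emit:
{"api": "send_rows", "payload": {"steps": [[[0.5, 0.3, 1.5, 0, 0], [0, 0.1, 2, 0, 0], [0, 0, 2, 0, 0], [0, 0, 2, 0, 0], [0, 0, 2, 0, 0], [0, 0, 1, 0, 0], [0, 0, 0, 0, 0]]]}}

```text
clock: 19.18
position: [558.6, 195.4, 106.8]
ee_rot: [0.993, 0.117, 0.015, -0.013]
contact_force: [0.2, -1.0, -3.3]
gripper_width: 13.4
```

```bash
python3 go.py 557.5 197 54.5 13.4; python3 - <<'E'
from pose import *
C=cam("wrist"); im,D=optics.get_image("wrist"); cv2.imwrite("pics/wr5.png",im)
E
```

```text
tool d cm [-0.24 -0.07  5.23] turn -0.0 | pos [558.6 195.4 106.8] yaw 13.4 F [ 0.2 -1.  -3.3] w 13.4 t 19.18 tilt [ 0.027  0.029 -0.999]
```

View pics/wr5.png

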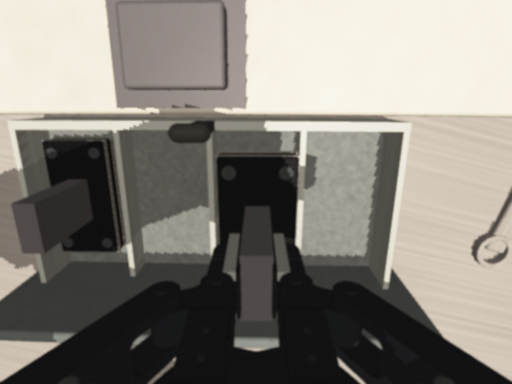

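The second cell is over the third bay from the left, and the first sits flat in the left bay.

Emit:
{"api": "send_rows", "payload": {"steps": [[[-0.2, -0.1, 0.8, 0, 0], [0, 0, 1, 0, 0], [0, 0, 0.8, 0, 0], [0, 0, 0.3, 0, 0], [0, 0, 0, 0, 0]]]}}

```text
clock: 19.65
position: [560.2, 197.6, 80.7]
ee_rot: [0.993, 0.117, 0.019, -0.014]
contact_force: [0.4, -0.0, -2.6]
gripper_width: 13.2
```

```bash
python3 go.py 557.5 197 54.5 13.4
```

```text
tool d cm [-0.38  0.06  2.6 ] turn 0.0 | pos [560.2 197.6  80.7] yaw 13.4 F [ 0.4 -0.  -2.6] w 13.2 t 19.65 tilt [ 0.035  0.033 -0.999]
```

Emit:
{"api": "send_rows", "payload": {"steps": [[[-0.3, 0, 0.6, 0, 0], [-0.1, 0, 0.8, 0, 0], [0, 0, 0.5, 0, 0], [0, 0, 0.2, 0, 0], [0, 0, 0.1, 0, 0], [0, 0, 0.1, 0, 0]]]}}

```text
clock: 20.15
position: [557.4, 198.0, 56.1]
ee_rot: [0.993, 0.117, 0.02, -0.015]
contact_force: [-0.4, -0.1, -3.5]
gripper_width: 13.2
```

```bash
python3 go.py 557.5 197 54.5 13.4
```

```text
tool d cm [-0.02  0.1   0.16] turn 0.001 | pos [557.4 198.   56.1] yaw 13.4 F [-0.4 -0.1 -3.5] w 13.2 t 20.15 tilt [ 0.037  0.034 -0.999]
```

Emit:
{"api": "send_rows", "payload": {"steps": [[[0, 0, 0.2, 0, 0], [0, 0, 0.1, 0, 0], [0, 0, 0, 0, 0], [0, 0, 0, 0, 0.4], [0, 0, 0, 0, 0.4], [0, 0, 0, 0, 0.4], [0, 0, 0, 0, 0.4]]]}}

```text
clock: 20.73
position: [561.2, 199.9, 58.0]
ee_rot: [0.993, 0.119, 0.025, -0.016]
contact_force: [0.2, -0.3, -1.0]
gripper_width: 33.9
```

Emit:
{"api": "send_rows", "payload": {"steps": [[[0, 0, -2, 0, 0.4], [0, 0, -3, 0, 0.4], [0, 0, -3.5, 0, 0.4], [0, 0, -3.0, 0, 0.4], [-2.0, 0, -1.0, 0, 0.4], [-3.5, 0, 0, 0, 0.4], [-3.5, 0, 0, 0, 0.1], [-3.5, 0, 0, 0, 0], [-1, 0, 0, 0, 0], [0, 0, 0, 0, 0]]]}}

```text
clock: 21.57
position: [423.7, 163.1, 182.4]
ee_rot: [0.992, 0.118, 0.03, -0.017]
contact_force: [0.1, 0.1, 0.9]
gripper_width: 0.1
```

```bash
python3 - <<'E'
from pose import *
from go import go
C=cam("wrist"); im,D=optics.get_image("wrist"); P=cloud(C,D); cv2.imwrite("pics/wr6.png",im)
a=np.radians(13.4); w=lambda x,y:np.array([703.6,265.1])+[x*np.cos(a)-y*np.sin(a),x*np.sin(a)+y*np.cos(a)]
print(w(-265,0),w(-110,0)); go(*w(-265,0),60,13.4)
E
```

```text
[445.81439227 203.68680557] [596.5946534  239.60773062]
tool d cm [ 2.24 -3.07 12.51] turn 0.002 | pos [424.5 163.4 182.5] yaw 13.5 F [-0.1  0.7 -0.4] w -0.2 t 21.62 tilt [ 0.055  0.042 -0.998]
```

View pics/wr6.png

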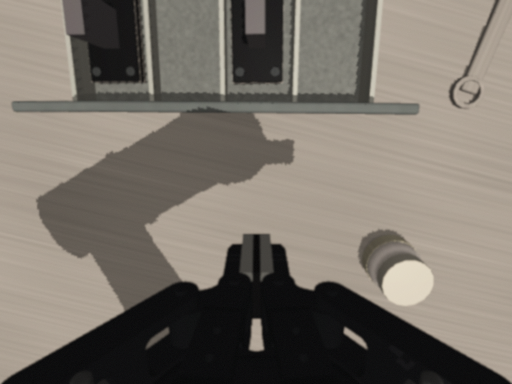

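```bash
python3 - <<'E'
from pose import *
C=cam("top"); im,D=optics.get_image("top"); P=cloud(C,D)
a=np.radians(13.4); Rc=np.array([[np.cos(a),np.sin(a)],[-np.sin(a),np.cos(a)]])
for g in grips(np.where((P[...,2:]>75),P-[0,0,10],0*P),100,400,480,600): print(g,(g[0][:2]-[703.6,265.1])@Rc.T)
cv2.imwrite("pics/top6.png",cv2.resize(im[120:220,110:250],None,fx=5,fy=5,interpolation=cv2.INTER_CUBIC))
E
```

```text
(array([556.6, 199.4,  73.4]), (array([556.4, 199.7]), array([31.5, 14.9]), 14.711024284362793), np.int32(51)) [-158.22389136  -29.84443338]
(array([526.6, 328. ,  73.3]), (array([527.1, 328.6]), array([32.2, 15.3]), 14.232937812805176), np.int32(58)) [-157.60438731  102.20698166]
(array([490.8, 172.2,  76.4]), (array([491.4, 172.6]), array([ 3. , 19.7]), 13.908244132995605), np.int32(10)) [-228.53608712  -41.05492522]
```

View pics/top6.png

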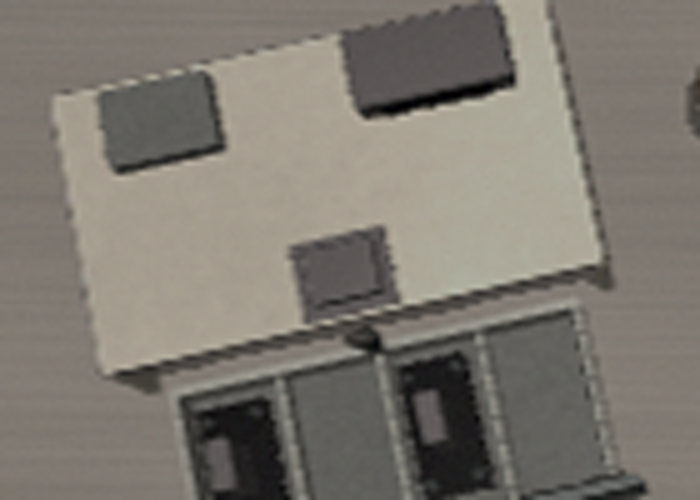

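Emit:
{"api": "send_rows", "payload": {"steps": [[[0.4, -1.2, 0.6, 0, 0], [0.4, -1.2, 1.5, 0, 0], [0.3, -0.6, 2, 0, 0], [0, 0, 2, 0, 0], [0, 0, 2, 0, 0], [0, 0, 1.5, 0, 0], [0, 0, 1, 0, 0], [0, 0, 0, 0, 0]]]}}

```text
clock: 22.33
position: [451.0, 214.1, 72.4]
ee_rot: [0.992, 0.117, 0.036, -0.02]
contact_force: [0.1, 0.2, 0.5]
gripper_width: -0.2
```

```bash
python3 go.py 445.8 203.7 58 13.4
```

```text
tool d cm [-0.85  0.94  1.35] turn 0.0 | pos [451.  214.1  72.4] yaw 13.4 F [0.1 0.2 0.5] w -0.2 t 22.33 tilt [ 0.066  0.048 -0.997]
```

Emit:
{"api": "send_rows", "payload": {"steps": [[[-0.3, 0.6, 0.8, 0, 0], [0, 0.3, 0.4, 0, 0], [0, 0, 0, 0, 0], [0.8, 0, 0.06, 0, 0], [0.8, 0, 0.06, 0, 0], [0.6, 0, 0.05, 0, 0]]]}}

```text
clock: 22.83
position: [476.8, 213.6, 57.9]
ee_rot: [0.992, 0.117, 0.034, -0.018]
contact_force: [-5.2, -0.1, 0.2]
gripper_width: 0.1
```

```bash
python3 go.py 596.6 239.6 60 13.4
```

```text
tool d cm [12.24  0.27  0.67] turn 0.001 | pos [476.8 213.6  57.9] yaw 13.4 F [-5.2 -0.1  0.2] w 0.1 t 22.83 tilt [ 0.063  0.045 -0.997]
```

Emit:
{"api": "send_rows", "payload": {"steps": [[[0.6, 0.01, 0.04, 0, 0], [0.6, 0.01, 0.04, 0, 0], [0.6, 0.01, 0.04, 0, 0], [0.6, 0.01, 0.04, 0, 0], [0.6, 0.01, 0.04, 0, 0], [0.6, 0.01, 0.04, 0, 0], [0.6, 0.01, 0.04, 0, 0], [0.6, 0.01, 0.04, 0, 0], [0.6, 0.01, 0.04, 0, 0], [0.6, 0.01, 0.04, 0, 0]]]}}

```text
clock: 23.67
position: [532.0, 226.5, 58.1]
ee_rot: [0.993, 0.115, 0.024, -0.017]
contact_force: [-5.1, 0.6, 1.6]
gripper_width: 0.0
```

```bash
python3 go.py 596.6 239.6 60 13.4
```

```text
tool d cm [6.59 0.2  0.14] turn -0.004 | pos [532.  226.5  58.1] yaw 13.2 F [-5.1  0.6  1.6] w 0.0 t 23.67 tilt [ 0.043  0.039 -0.998]
```

Emit:
{"api": "send_rows", "payload": {"steps": [[[0.6, 0.02, 0.03, 0, 0], [0.6, 0.02, 0.03, 0, 0], [0.6, 0.02, 0.03, 0, 0], [0.6, 0.02, 0.03, 0, 0], [0.6, 0.02, 0.03, 0, 0], [0.6, 0.02, 0.03, 0, 0], [0.6, 0.02, 0.03, 0, 0], [0.6, 0, 0.03, 0, 0], [0.5, 0, 0.03, 0, 0]]]}}

```text
clock: 24.42
position: [573.7, 235.9, 58.1]
ee_rot: [0.993, 0.113, 0.006, -0.014]
contact_force: [-12.8, 0.2, 7.9]
gripper_width: 0.1
```

```bash
python3 go.py 596.6 239.6 60 13.4
```

```text
tool d cm [ 2.32  0.15 -0.16] turn -0.007 | pos [573.7 235.9  58.1] yaw 13.0 F [-12.8   0.2   7.9] w 0.1 t 24.42 tilt [ 0.01   0.029 -1.   ]
```

Emit:
{"api": "send_rows", "payload": {"steps": [[[0.5, 0, 0, 0, 0], [0.5, 0, 0, 0, 0], [0.5, 0, 0, 0, 0], [0.5, 0, 0, 0, 0]]]}}

```text
clock: 24.75
position: [581.3, 237.4, 58.5]
ee_rot: [0.994, 0.112, -0.009, -0.011]
contact_force: [-8.9, 0.3, 3.8]
gripper_width: -0.4
```

Emit:
{"api": "send_rows", "payload": {"steps": [[[0.5, 0, 0, 0, 0], [0.5, 0, 0, 0, 0]]]}}

```text
clock: 24.92
position: [587.5, 238.8, 59.0]
ee_rot: [0.994, 0.111, -0.014, -0.01]
contact_force: [-7.6, 0.4, 2.6]
gripper_width: -0.0
```

Emit:
{"api": "send_rows", "payload": {"steps": [[[0.5, 0, 0, 0, 0], [0.5, 0, 0, 0, 0]]]}}

```text
clock: 25.08
position: [595.6, 240.6, 59.1]
ee_rot: [0.994, 0.111, -0.017, -0.009]
contact_force: [-5.7, 1.0, 1.9]
gripper_width: -0.0
```

Emit:
{"api": "send_rows", "payload": {"steps": [[[0.5, 0, 0, 0, 0], [0.5, 0, 0, 0, 0]]]}}

```text
clock: 25.25
position: [596.0, 240.6, 59.3]
ee_rot: [0.993, 0.111, -0.029, -0.006]
contact_force: [-21.4, 1.2, 12.5]
gripper_width: 0.0
```

Emit:
{"api": "send_rows", "payload": {"steps": [[[0.6, 0, 0, 0, 0], [0.6, 0, -0.05, 0, 0]]]}}

```text
clock: 25.42
position: [594.9, 240.3, 59.8]
ee_rot: [0.993, 0.11, -0.044, -0.003]
contact_force: [-18.3, 0.2, 7.8]
gripper_width: 0.3
```

Emit:
{"api": "send_rows", "payload": {"steps": [[[-0.3, 0, 0, 0, 0], [-0.4, 0, 0, 0, 0], [-0.6, 0, 0, 0, 0], [-1.0, 0, 0, 0, 0], [-2.5, 0, 0, 0, 0], [-3.5, 0, 0, 0, 0], [-3.5, 0, 0, 0, 0], [-2, 0, -2, 0, 0], [0, 0, -2, 0, 0], [0, 0, 0, 0, 0]]]}}

```text
clock: 26.25
position: [462.4, 208.7, 114.0]
ee_rot: [0.993, 0.11, -0.037, -0.005]
contact_force: [0.2, 0.5, -0.6]
gripper_width: 0.1
```

```bash
python3 - <<'E'
from pose import *
from go import go
go(450,204,100,13.4)
a=np.radians(13.4); Rc=np.array([[np.cos(a),np.sin(a)],[-np.sin(a),np.cos(a)]])
C=cam("top"); im,D=optics.get_image("top"); P=cloud(C,D)
q=(P[...,:2]-[703.6,265.1])@Rc.T; Z=P[...,2]
m=(abs(q[...,1])<145)&(q[...,0]>-240)&(q[...,0]<-91)&(Z>85)&(Z<101); print("front panel x",np.percentile(q[m][:,0],[2,50,98]),m.sum())
cv2.imwrite("pics/top7.png",im[100:270,80:440].repeat(2,0).repeat(2,1))
E
```

```text
tool d cm [-1.2   0.21  1.49] turn -0.012 | pos [462.4 208.7 114. ] yaw 12.7 F [ 0.2  0.5 -0.6] w 0.1 t 26.25 tilt [-0.075  0.002 -0.997]
front panel x [-105.4486497  -102.22603893  -97.00045876] 280
```

View pics/top7.png

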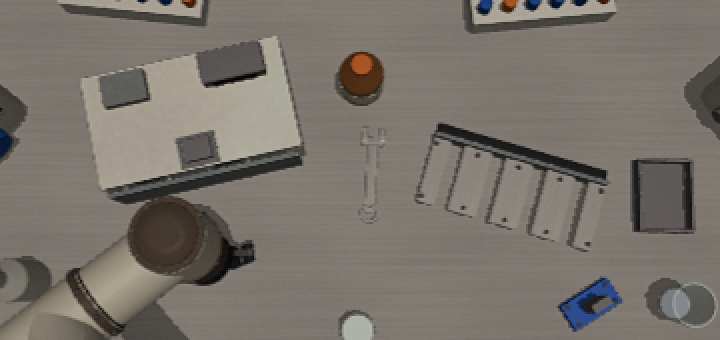

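Emit:
{"api": "send_rows", "payload": {"steps": [[[-1, 0, -1, 0, 0], [0, 0, 0, 0, 0], [0, 0, 0, 0, 0], [0, 0, 0, 0, 0], [0, 0, 0, 0, 0], [0, 0, 0, 0, 0], [0, 0, 0, 0, 0], [0, 0, 0, 0, 0]]]}}

```text
clock: 26.97
position: [454.1, 206.1, 119.5]
ee_rot: [0.993, 0.109, -0.038, -0.005]
contact_force: [-0.4, 0.1, 0.2]
gripper_width: -0.0
```

```bash
python3 - <<'E'
from pose import *
a=np.radians(13.4); Rc=np.array([[np.cos(a),np.sin(a)],[-np.sin(a),np.cos(a)]])
C=cam("top"); im,D=optics.get_image("top"); P=cloud(C,D)
q=(P[...,:2]-[703.6,265.1])@Rc.T; Z=P[...,2]
m=(abs(q[...,1])<145)&(q[...,0]>-240)&(q[...,0]<-91)&(Z>85)&(Z<101); x=np.percentile(q[m][:,0],[2,50,98]); print(x,arm.read_state()["contact_force"])
if x[0]>-108: job.job_done(); print("done")
E
```

```text
[-105.54196402 -102.12700418  -97.23980819] [ 0.84834873  0.51199411 -0.75202462]
the job is handed in; nothing more can be done
done
```

Both test cells are in the hidden drawer and the drawer is latched shut. I handed the job in at about 27 s on the robot's clock. Only two cells were there, in the two middle lanes of the dock.

I pressed the latch plate fully in and the drawer sprang out. I slid each cell clear of the strips and stood it in a bay of its own: one in the far-left bay (y = +99), one in the bay right of centre (y = -33). Then I pushed the drawer front to its stop and backed off.

- **Cells:** before closing, both grips were within about 3 mm of their bay centres. Their tops were at the height expected for cells standing flat.
- **Drawer:** the front panel measured about 105 mm in front of the cabinet's origin, about 1 mm from the 104 mm given for shut. It had not moved 0.7 s later, with the arm clear and no real force on the tool.
- **Other things:** in the last top picture the dock was empty. The blue look-alike and the other bench items in view looked where they started. I judged that by eye and did not re-measure them.
- **Tool tilt:** the tool leaned up to about 5° during the run, most of it while pushing the drawer. It did not visibly affect the grasps or placings.

No check failed.

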